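# Step the filter turret to the cross and open the shutter

## Robot

A 6-joint arm with a two-finger parallel gripper is mounted at the origin on the work surface. World frame = base frame: x ahead of the robot, y to its left, z up, the work surface at z = 0. Lengths are in mm, angles in rad, forces in N, time in s.
With the tool pointing down it reaches from about 225 to 725 mm from the base axis. Payload 3.1 kg.
Tool frame: the origin (TCP) lies midway between the tips of the shut fingers; the grasp point (between the pads) lies 19 mm behind it; z points along the fingers, y is the line along which they close (so a half turn about z gives the same grasp; the last joint's range is limited). The gripper opens to 85 mm and grips with 20 to 120 N. Pads are 22 mm wide; open, the fingers measure 114 mm over their backs; the gripper's body (76 mm by 85 mm) begins 54 mm behind the grasp point. The pads swing forward as they close: fully open they stand 13 mm farther back than shut.
Start: joints at [-1.36, 0.048, 0.099, 1.622, 0, 1.443], TCP at [174.471, -495.153, 200.812] pointing down, gripper open.
Joint ranges: [-2.91, 2.91], [-0.99, 1.94], [-1.21, 1.42], [-2.12, 2.29], [-1.49, 1.47], [-3.14, 3.14]. Speed limits (rad/s): [2.79, 2.79, 3.14, 3.14, 3.14, 3.14].

## Interface

Orientations are given as [roll, pitch, yaw] about the fixed x, y, z axes, in that order (R = Rz(yaw) Ry(pitch) Rx(roll)).
In Python, from cell import bot gives the robot as it stands. The module is installed in compiled form; this text tells all that it offers.
- The arm moves only by the tool play_rows, never from a script. Its argument "plan" is text: rows parted by semicolons, each of 5 numbers parted by spaces: the shift along the tool's x, y, z as a fraction of full scale, then the turn about the tool's z as a fraction of full scale, then the gripper command: -1 is shut, 1 is fully open, values between are in proportion. In form: x y z roll claw; .... A call has 1 to 8 rows; each row is the pose to reach, as a shift and turn from the pose commanded when the call began, along the tool's axes at that moment; what a row does not reach only later rows make up. Full scale, the value 1, is 500 mm for a shift and 2 rad for a turn. A row lasts 1/8 s, in which the tool goes at most 62.5 mm and 10.7 degrees, less where a joint would pass 70% of its speed; a pose out of reach is approached as far as the arm can. A call with a number of a shift or a turn outside -1 to 1 is refused whole. A call with a gripper value outside its range is refused whole. The fingers move at their own pace and stop on an object; "squeeze" is the grip in N (left out, the last holds). Time passes only in rows, so rows that repeat a pose let the fingers close. It gives the time, the measured TCP pose, the force, the opening and the grip force at its end, in the units of the state.
- bot.sense(): the state, without advancing time (a new reading comes with each control period).
- bot.camera(name): name is "scene" or "side" or "wrist"; returns (picture, depth): 480x640x3 uint8, red, green, blue; 480x640 float32, mm along the optical axis (not along the pixel's ray), 0 where there is no reading.
- bot.calibration(name): a dict with "K" (3x3 intrinsics, pixels), "k1" (the pictures are not rectified: a ray, as slopes to the right and down, at radius r is drawn at 1 + k1 r^2 times it, then the intrinsics apply), "rvec" (rotation vector, rad) and "tvec" (3), from world to camera coordinates, as OpenCV has them; the wrist camera has in their place "hand_eye" (4x4, takes a point from camera to tool coordinates, whose origin is the TCP and whose axes are the flange's). Camera axes: x right, y down, z forward; pixel columns grow to the right and rows downward; lengths in mm; the calibration is good to about 2 mm. A picture is of the moment at which its call begins: read the wrist's pose just before it. calibration takes no time and is no camera call.
- bot.finish_job(): hands the job in; it is judged then, once.
The state is a dict: "t": time; "joints": joint angles; "qvel": joint speeds; "tau": joint torques, N m; "eef_pos": TCP position; "eef_rot": TCP orientation; "wrist_force": force on the tool from outside, world axes, zero at the start; "wrist_torque": the same for the moment, N m; "finger_gap": finger opening in mm; "gripper_force": force on a finger pad.
Only numpy, scipy, OpenCV 4.12 (cv2) and the standard library are available. Lean on these libraries where they do the work, as an engineer would, in place of code of your own. Each camera call takes 0.05 s, during which the arm holds its last target. There are 200 camera calls.

## Task

Gently push the tab of the filter wheel round with a fingertip, without gripping it or lifting the wheel, until it points squarely at the badge marked with a cross. Only then press the shutter button fully down for a moment and let it come up again. Leave the bottle, the jar and the tip box alone, and finish clear of everything.

Things in the scene. Friction and masses are not known exactly. Their poses are not given: they have to be found in the camera images.
- turret: the fixed bench-top filter turret: a white round base, 248 mm in diameter and 40 mm high, origin at the centre of its underside, with a white lamp house (100 mm wide, 95 mm high) joined to it on its +x side, out to 300 mm from the origin. The filter wheel's axis is the upright line through this origin.
- wheel (a joint): angle of the filter wheel, rad, counter-clockwise seen from above. 0: the tab points along the turret's -x (away from the lamp house), where there is no badge. Stops at -2.45 and +2.45, so the tab never passes the lamp house. No clicks or spring: a steady drag of about 0.16 N m (2.4 N pushed at the tab) and it stays where it is left. Badge places lie at about -2.09, -1.05, +1.05 and +2.09.
- hub (a point): point on the wheel's axis at the height of the wheel's upper face, 56 mm above the bench. The bare aluminium wheel is 120 mm in diameter, 13 mm thick, with six round glass windows and a hub cap (32 mm in diameter) that stands 10 mm above the upper face. The wheel only rests on its spindle and comes off if pulled up.
- tab (a point): the protruding black tab on the wheel's rim: an upright fin, 12 mm thick along the turning direction, from 51 to 79 mm from the wheel's axis (85 mm with its pointed nose), from 44 to 85 mm above the bench, so it stands 29 mm above the wheel. The point lies in its middle plane, 68 mm from the axis, 85 mm above the bench (its top).
- aim (a point): the spot that the tab's pointed nose points at: 104 mm from the wheel's axis straight out along the tab, 46 mm above the bench; it turns with the wheel. It lies over a badge's centre when the tab points at that badge.
- shutter_box: the fixed white shutter box, 85 x 85 mm, 34 mm high, origin at the centre of its underside; the shutter button stands in the middle of its top.
- shutter (a joint): travel of the shutter button, m: 0 up, 0.006 fully down; a spring lifts it again, about 5 N holds it fully down.
- shutter_top (a point): centre of the top of the round grey shutter button (32 mm in diameter), which is pressed straight down.
- reagent: bystander: loose amber bottle, 52 mm in diameter, 110 mm high, origin at the centre of its underside.
- tip_box: bystander: loose pipette-tip box, 87 x 122 mm, 61 mm high, origin at the centre of its underside.
- media_jar: bystander: loose jar, 60 mm in diameter, 85 mm high, origin at the centre of its underside.
- badge_cross: fixed round black badge (35 mm in diameter, 4 mm thick) on the turret base, marked in white with an upright cross (two crossed bars 25 mm long, 7 mm wide); origin at the centre of its underside, 104 mm from the wheel's axis. The four badges swap places from start to start.
- badge_bar: fixed round black badge (35 mm in diameter, 4 mm thick) on the turret base, marked in white with one straight bar (25 x 7 mm); origin at the centre of its underside, 104 mm from the wheel's axis. The four badges swap places from start to start.
- badge_disc: fixed round black badge (35 mm in diameter, 4 mm thick) on the turret base, marked in white with one solid dot (11 mm across); origin at the centre of its underside, 104 mm from the wheel's axis. The four badges swap places from start to start.
- badge_ring: fixed round black badge (35 mm in diameter, 4 mm thick) on the turret base, marked in white with a ring (25 mm outside, 15 mm inside); origin at the centre of its underside, 104 mm from the wheel's axis. The four badges swap places from start to start.
Things that resemble listed ones, but are neither listed nor needed, are in the scene too. Leave any blue look-alike of the shutter_box alone.

How it is judged (in metres and radians):
On the way, in this order (a step that is already met when the one before it is completed fails the run):
1. the tab points at the cross badge and the wheel stands still (horizontal distance between aim and badge_cross below 0.01 m and velocity of joint wheel between -0.05 and 0.05 rad/s), for 0.3 s.
2. the shutter button is pressed fully down with the tab at the cross (value of joint shutter above 0.0048 m and horizontal distance between aim and badge_cross below 0.01 m), for 0.05 s.
At the end, for the whole second after the job is handed in: The tab points at the cross badge (aim spot within 10 mm of its centre), the wheel is seated and still, the shutter button has been pressed at least 4.8 mm and is up again (under 2 mm), and the three bystanders stand upright within 20 mm of where they were (all of step 1 and value of joint shutter below 0.002 m and not (height (world z) of hub above 0.061 m) and not (distance of any of reagent, tip_box, media_jar from where it was at the start of the episode above 0.02 m or angle between any of reagent, tip_box, media_jar's own z axis and vertical above 0.3 rad)); the robot touches nothing.
It fails at once if the shutter button is pressed while the tab does not point at the cross (value of joint shutter above 0.003 m and horizontal distance between aim and badge_cross above 0.01 m).
It fails at once if the wheel is lifted 5 mm or more off its seat (height (world z) of hub above 0.061 m).
It fails at once if the wheel or its tab is gripped or pressed hard (over 30 N) (contact force between the fingers and wheel above 30 N).
It fails at once if a bystander is lifted, pushed more than 20 mm or tipped (distance of any of reagent, tip_box, media_jar from where it was at the start of the episode above 0.02 m or angle between any of reagent, tip_box, media_jar's own z axis and vertical above 0.3 rad).
It also fails if it takes over 54 s, if anything falls off the work surface, if the arm or the gripper's body presses on something with over 40 N, if the wrist force passes 120 N, or if a joint passes its speed limit or range.

## Working session

There is one attempt and no reset: what is moved stays moved. The work goes in short steps, Python scripts to look and compute and a tool call to move; the robot and the scene stay as the last step left them, time stands still between calls to the robot, and variables do not carry over. Pictures are saved under pics/ and viewed, at most 11 in all, crops included, and the job is handed in when it is done.

Besides the shell and the picture viewer there is one more tool, called after "Request:" as name(argument=value, ...) on one line, values as JSON. play_rows: Moves the arm, as the interface text tells. Shift numbers are shares of 500 mm and turn numbers shares of 2 rad, none past 1 either way. Its arguments: {"type":"object","properties":{"plan":{"type":"string"},"squeeze":{"type":"number"}},"required":["plan"]}

```bash
mkdir -p pics; cat > h.py <<'E'
import numpy as np, cv2
from cell import bot
def cam(n):
    s=bot.sense(); im,d=bot.camera(n); return s,im,d
def ray(n,uv,s=None):
    c=bot.calibration(n); K=np.array(c["K"],float)
    k=np.array([c["k1"],0,0,0,0],float)
    p=cv2.undistortPoints(np.array(uv,float).reshape(-1,1,2),K,k).reshape(-1,2)
    v=np.c_[p,np.ones(len(p))]
    if n=="wrist":
        H=np.array(c["hand_eye"],float); r,pp,y=s["eef_rot"]
        from scipy.spatial.transform import Rotation as R
        T=np.eye(4); T[:3,:3]=R.from_euler("xyz",[r,pp,y]).as_matrix(); T[:3,3]=s["eef_pos"]
        M=T@H; return M[:3,3], v@M[:3,:3].T
    Rm=cv2.Rodrigues(np.array(c["rvec"],float))[0]
    return -Rm.T@np.array(c["tvec"],float).ravel(), v@Rm
def onplane(n,uv,z,s=None):
    o,d=ray(n,uv,s); t=(z-o[2])/d[:,2]; return o+t[:,None]*d
def proj(n,P):
    c=bot.calibration(n)
    return cv2.projectPoints(np.array(P,float).reshape(-1,1,3),np.array(c["rvec"],float),np.array(c["tvec"],float),np.array(c["K"],float),np.array([c["k1"],0,0,0,0],float))[0].reshape(-1,2)
E
python3 - <<'E'
from h import *
for n in("scene","side"):
    s,im,d=cam(n); cv2.imwrite(f"pics/{n}0.png",im[...,::-1]); o,_=ray(n,[[320,240]]); print(n,o)
print(s)
E
```

```text
scene [1449.88056259 -467.10185535  737.96542959]
side [ 220.00186134 1220.44269316 1083.90581008]
{'t': 0.05, 'joints': array([-1.35980393e+00,  4.87434500e-02,  9.76458608e-02,  1.62202089e+00,
       -1.09578290e-05,  1.44301161e+00]), 'qvel': array([-0.00198813,  0.0010454 ,  0.0013102 , -0.00038822,  0.00056977,
       -0.00092587]), 'tau': array([ 2.67425559e-03, -3.40151131e+01,  3.21228111e+01,  1.64436369e-02,
       -1.33421522e-04, -2.22815004e-06]), 'eef_pos': array([ 174.32571248, -494.50118146,  199.64513261]), 'eef_rot': array([-3.13928804e+00, -2.85060043e-04,  3.38776799e-01]), 'wrist_force': array([ 0.39113924,  0.47037032, -0.7873771 ]), 'wrist_torque': array([0.03004018, 0.04252609, 0.0087811 ]), 'gripper_force': 0.0, 'finger_gap': 85.3183444497337}
```

View pics/scene0.png

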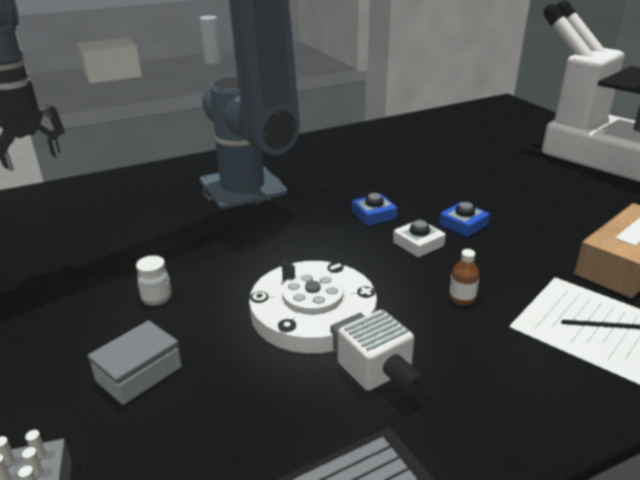

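View pics/side0.png

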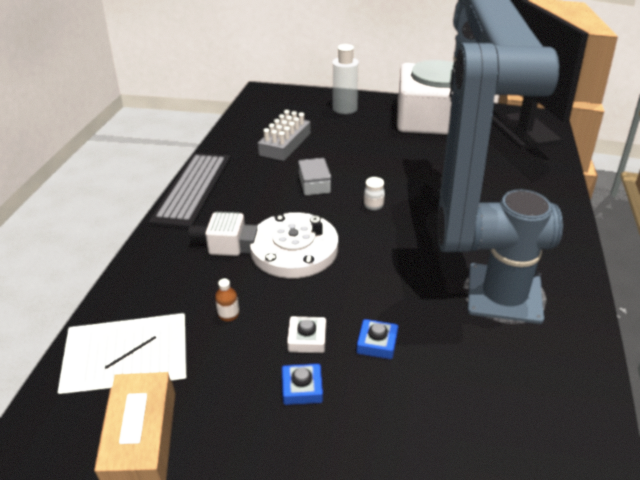

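The scene picture shows the turret at about (313,300), with the cross badge seemingly at (366,291), the tab at (288,270) and the white shutter box at (419,236). The side picture shows the box at (307,333), the tab at (317,229), the bottle at (227,300) and the jar at (374,193).

```bash
python3 - <<'E'
from h import *
np.set_printoptions(precision=1,suppress=True)
im={n:cv2.imread(f"pics/{n}0.png") for n in("scene","side")}
print("badges scene",onplane("scene",[[259,297],[287,325],[366,291],[336,267]],44))
print("badges side",onplane("side",[[280,217],[315,219],[308,259],[270,257]],44))
print("hub",onplane("scene",[[313,286]],66),onplane("side",[[293,232]],66))
print("tab top",onplane("scene",[[288,264]],85),onplane("side",[[317,224]],85))
print("button",onplane("scene",[[420,227]],45),onplane("side",[[307,326]],45))
print("bottle",onplane("scene",[[467,254]],110),onplane("side",[[224,284]],110))
print("jar",onplane("scene",[[151,262]],85),onplane("side",[[375,182]],85))
print("tip",onplane("scene",[[134,345]],61),onplane("side",[[314,167]],61))
print("lamp",onplane("scene",[[376,333]],95),onplane("side",[[226,222]],95))
a=cv2.resize(im["scene"][250:360,235:425],(760,440),interpolation=cv2.INTER_CUBIC)
cv2.imwrite("pics/c1.png",a)
E
```

```text
badges scene [[ 559.9 -166.    44. ]
 [ 662.  -151.6   44. ]
 [ 637.    27.7   44. ]
 [ 535.9   14.6   44. ]]
badges side [[ 654.1 -150.8   44. ]
 [ 550.8 -161.8   44. ]
 [ 528.9   19.6   44. ]
 [ 631.6   32.4   44. ]]
hub [[602.5 -70.2  66. ]] [[590.3 -60.4  66. ]]
tab top [[537.2 -93.   85. ]] [[527.1 -85.5  85. ]]
button [[479.4 261.6  45. ]] [[473.9 261.9  45. ]]
bottle [[698.1 213.9 110. ]] [[686.3 228.8 110. ]]
jar [[ 405.6 -332.8   85. ]] [[ 400.2 -332.    85. ]]
tip [[ 611.5 -412.    61. ]] [[ 612.4 -418.8   61. ]]
lamp [[805.1 -52.5  95. ]] [[774.4 -30.6  95. ]]
```

View pics/c1.png

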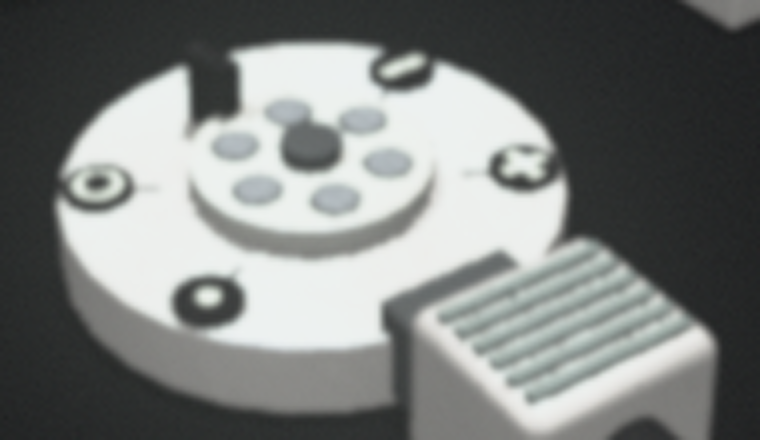

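The crop shows the cross at scene (366,291). It also shows the ring on the left, the dot at the front, the bar at the back and the tab between the bar and the ring. So the tab has to go clockwise past the bar to the cross. Next I move in for a wrist view.

```bash
cat >> h.py <<'E'
def shifts(cur,tgts):
    "cur,tgts: x,y,z,yaw(rad) tool pointing down -> fractions"
    x,y,z,w=cur; c,s=np.cos(w),np.sin(w)
    for t in tgts:
        dx,dy,dz=t[0]-x,t[1]-y,t[2]-z
        print("%.4f %.4f %.4f %.4f"%((c*dx+s*dy)/500,(s*dx-c*dy)/500,-dz/500,-(t[3]-w)/2))
E
python3 - <<'E'
from h import *
print(np.round(bot.calibration("wrist")["hand_eye"],2))
shifts([174.47,-495.15,200.8,.3388],[[400,-200,300,1.4],[550,-120,300,1.4]])
E
```

```text
[[ 0.0000e+00 -9.6000e-01 -2.7000e-01  6.8830e+01]
 [ 1.0000e+00  0.0000e+00 -0.0000e+00 -9.0000e-02]
 [ 0.0000e+00 -2.7000e-01  9.6000e-01 -1.7314e+02]
 [ 0.0000e+00  0.0000e+00  0.0000e+00  1.0000e+00]]
0.6216 -0.4068 -0.1984 -0.5306
0.9577 -0.4580 -0.1984 -0.5306
```

Request:
play_rows(plan="0.96 -0.46 -0.2 -0.53 -1; 0.96 -0.46 -0.2 -0.53 -1; 0.96 -0.46 -0.2 -0.53 -1; 0.96 -0.46 -0.2 -0.53 -1; 0.96 -0.46 -0.2 -0.53 -1; 0.96 -0.46 -0.2 -0.53 -1; 0.96 -0.46 -0.2 -0.53 -1; 0.96 -0.46 -0.2 -0.53 -1", squeeze=20)

```text
t: 1.1
eef_pos: [522.9, -145.9, 293.0]
eef_rot: [-3.141, 0.0, 1.399]
wrist_force: [1.4, -1.2, 0.5]
finger_gap: 0.0
gripper_force: 0.0
```

Request:
play_rows(plan="0 0 0 0 -1; 0 0 0 0 -1; 0 0 0 0 -1;0 0 0 0 -1")

```text
t: 1.6
eef_pos: [521.0, -148.7, 293.1]
eef_rot: [-3.141, 0.0, 1.397]
wrist_force: [-0.3, -0.6, -0.4]
finger_gap: -0.1
gripper_force: 0.0
```

```bash
python3 - <<'E'
from h import *
s,im,d=cam("wrist"); cv2.imwrite("pics/w1.png",im[...,::-1]); np.savez("w1.npz",p=s["eef_pos"],r=s["eef_rot"],d=d)
E
```

```text
(no output)
```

View pics/w1.png

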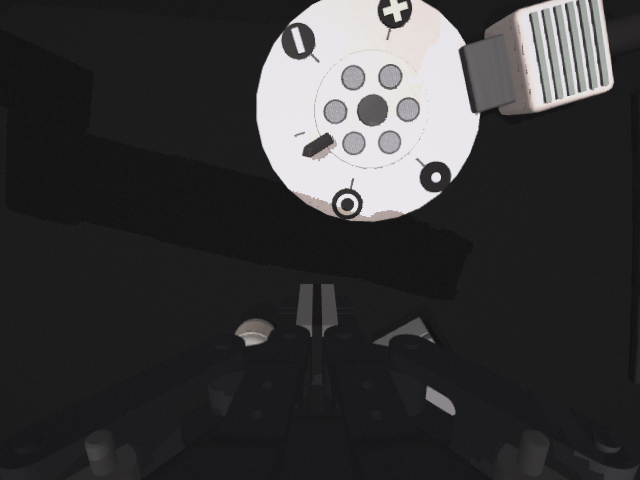

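The wrist picture shows the cross at (395,11), bar (298,41), ring (347,204), dot (435,177), hub cap (373,110) and tab (318,146). The shut fingertips span columns 298 to 338 at row 285.

```bash
cat > m.py <<'E'
from h import *
np.set_printoptions(precision=1,suppress=True)
def badges(im,s,seeds,z=48):
    g=cv2.cvtColor(im,cv2.COLOR_BGR2GRAY); out=[]
    n,l,st,ce=cv2.connectedComponentsWithStats((g<110).astype(np.uint8))
    for u,v in seeds:
        lab=[l[y,x] for y in range(v-9,v+10) for x in range(u-9,u+10) if 0<=y<480 and l[y,x]>0]
        k=np.bincount(lab).argmax(); pts=np.argwhere(l==k)[:,::-1].astype(np.float32)
        (c,r)=cv2.minEnclosingCircle(pts); out.append(c); print((u,v),c,r,st[k,4])
    return np.array(out)
E
python3 - <<'E'
from m import *
f=np.load("w1.npz"); s=dict(eef_pos=f["p"],eef_rot=f["r"]); im=cv2.imread("pics/w1.png")
W=lambda uv,z:onplane("wrist",uv,z,s)
b=badges(im,s,[(395,11),(298,41),(347,204),(435,177)])
P=W(b,48); print(P)
h=badges(im,s,[(373,110)]); H=W(h,66)[0]; print("hub",H)
for q in P: print(np.linalg.norm((q-H)[:2]),np.degrees(np.arctan2(*(q-H)[1::-1])))
A=np.c_[2*P[:,:2],np.ones(4)]; x=np.linalg.lstsq(A,(P[:,:2]**2).sum(1),rcond=None)[0]; print("fit c",x[:2],np.sqrt(x[2]+x[0]**2+x[1]**2))
g=cv2.cvtColor(im,cv2.COLOR_BGR2GRAY)
print(g[125:172:3,290:345:3])
print("fing",W([[298,285],[338,285],[318,285]],293))
D=f["d"]; print(D[146,318],D[110,373],D[11,395],D[285,305])
E
```

```text
(395, 11) (394.59771728515625, 12.568404197692871) 19.262968063354492 501
(298, 41) (319.5, 239.5) 399.30010986328125 259574
(347, 204) (346.8529357910156, 204.14706420898438) 6.511329174041748 131
(435, 177) (319.5, 239.5) 399.30010986328125 259574
[[ 631.    23.6   48. ]
 [ 515.2 -198.5   48. ]
 [ 552.7 -163.    48. ]
 [ 515.2 -198.5   48. ]]
(373, 110) (371.8461608886719, 109.84615325927734) 15.774016380310059 744
hub [591.9 -67.5  66. ]
99.12410578159411 66.79940914999713
151.80632985767173 -120.36063979678488
103.19594684794747 -112.34047200708166
151.80632985767173 -120.36063979678488
fit c [321.1  43.9] 310.57559122653703
[[233 232 233 232 232 233 233 232 233 230 233 233 232 232 233 232 232 233
  232]
 [233 232 233 232 233 233 233 233 232 212 232 233 232 232 233 233 233 232
  232]
 [233 233 233 233 220 230 233 233 232 231 232 233 232 233 231 233 233 233
  233]
 [233 232 146 142 198 233 233 231 232 231 216 189  61 192 232 232 233 233
  232]
 [232 232 213 233 233 233 231 231 231 200  58  62  60  61 133 233 233 233
  127]
 [233 233 233 233 233 233 232 232 112  62  60  59  58  56 
[... 250 characters left out ...]
 233 233
  108]
 [233 232 233 233 183  60  59  58  55  63 166 168 169 168 211 233 233 232
  233]
 [233 233 233 233 132  59  59  55 150 170 169 165 166 233 233 168 233 233
  233]
 [233 233 233 233 233 233 228 224 170 170 169 224 233 233 233 233 202 233
  233]
 [233 233 233 233 233 233 233 233 233 233 232 233 233 233 233 233 233 228
  171]
 [233 233 233 233 233 233 233 233 233 233 233 233 233 233 233 233 233 233
  233]
 [233 233 233 233 233 233 233 233 233 233 233 233 233 233 233 233 233 233
  233]
 [233 233 233 233 233 233 233 233 233 233 233 233 233 233 233 233 233 233
  233]]
fing [[ 511.2 -151.   293. ]
 [ 530.8 -154.5  293. ]
 [ 521.  -152.7  293. ]]
369.21396 377.77484 372.7495 147.87848
```

```bash
python3 - <<'E'
from m import *
f=np.load("w1.npz"); s=dict(eef_pos=f["p"],eef_rot=f["r"])
W=lambda uv,z:onplane("wrist",uv,z,s)
P=W([[395,11],[298.5,41],[347,204],[435,177]],48); print(P)
A=np.c_[2*P[:,:2],np.ones(4)]; x=np.linalg.lstsq(A,(P[:,:2]**2).sum(1),rcond=None)[0]; print("fit c",x[:2],np.sqrt(x[2]+x[0]**2+x[1]**2))
H=np.array([*x[:2],0])
for H in (H,W([[373,110]],66)[0]):
  for q in P: print(np.linalg.norm((q-H)[:2]),np.degrees(np.arctan2(*(q-H)[1::-1])))
  t=W([[318.5,146]],85)[0];print("tab",t,np.degrees(np.arctan2(*(t-H)[1::-1]))%360,np.linalg.norm((t-H)[:2]))
E
```

```text
[[ 631.6   25.    48. ]
 [ 530.2   13.3   48. ]
 [ 552.9 -162.8   48. ]
 [ 654.3 -149.4   48. ]]
fit c [591.5 -68.6] 102.08372460660661
101.82080191267809 66.81703034308956
102.34339038142761 126.78816962343669
101.82405947953905 -112.28098980037444
102.34531241065099 -52.150436951298104
tab [532.3 -93.2  85. ] 202.53046451449285 64.1068559766874
100.5244218101329 67.47212163844743
102.70052272454625 127.73842663087188
103.11539052492475 -112.93093839558978
101.98492596750677 -53.10362793528837
tab [532.3 -93.2  85. ] 202.60620064612633 65.84214950712376
```

```bash
python3 - <<'E'
from m import *
C=np.array([591.7,-68.4]); 
def P(a,z,r=66): t=np.radians(a); return [*(C+r*np.array([np.cos(t),np.sin(t)])),z,t]
p=P(228,180); print(p)
shifts([521,-148.7,293.1,1.397],[p[:3]+[2.897]])
shifts([p[0],p[1],180,2.897],[P(228,180)])
E
```

```text
[np.float64(547.5373799803154), np.float64(-117.44755848150803), 180, np.float64(3.9793506945470716)]
0.0707 0.0415 0.2262 -0.7500
0.0000 0.0000 0.0000 -0.5412
```

Request:
play_rows(plan="0.071 0.0415 0.226 -0.75 -1; 0.071 0.0415 0.226 -0.75 -1; 0.071 0.0415 0.226 -0.75 -1; 0.071 0.0415 0.226 -0.75 -1; 0.071 0.0415 0.226 -0.75 -1; 0.071 0.0415 0.226 -0.75 -1; 0.071 0.0415 0.226 -0.75 -1; 0.071 0.0415 0.226 -0.75 -1")

```text
t: 2.65
eef_pos: [547.9, -116.9, 180.2]
eef_rot: [-3.142, 0.0, 2.904]
wrist_force: [-0.5, 0.1, -0.2]
finger_gap: -0.1
gripper_force: 0.0
```

Request:
play_rows(plan="0 0 0 -0.54 -1; 0 0 0 -0.54 -1; 0 0 0 -0.54 -1; 0 0 0 -0.54 -1; 0 0 0 -0.54 -1; 0 0 0 -0.54 -1; 0 0 0 -0.54 -1; 0 0 0 -0.54 -1")

```text
t: 3.65
eef_pos: [548.2, -116.5, 180.2]
eef_rot: [-3.142, 0.0, -2.307]
wrist_force: [-0.0, -0.1, -0.3]
finger_gap: 0.4
gripper_force: 0.0
```

```bash
python3 - <<'E'
from h import *
s,im,d=cam("wrist"); cv2.imwrite("pics/w2.png",im[...,::-1]); np.savez("w2.npz",p=s["eef_pos"],r=s["eef_rot"],d=d); print(s["eef_pos"],s["eef_rot"],s["joints"])
E
```

```text
[ 548.1663804  -116.54588975  180.2221073 ] [-3.14151853e+00  4.14175853e-05 -2.30714037e+00] [-3.29156792e-01  1.36700877e-01  1.53267753e-01  1.58727874e+00
  8.67748546e-06 -1.16360907e+00]
```

View pics/w2.png

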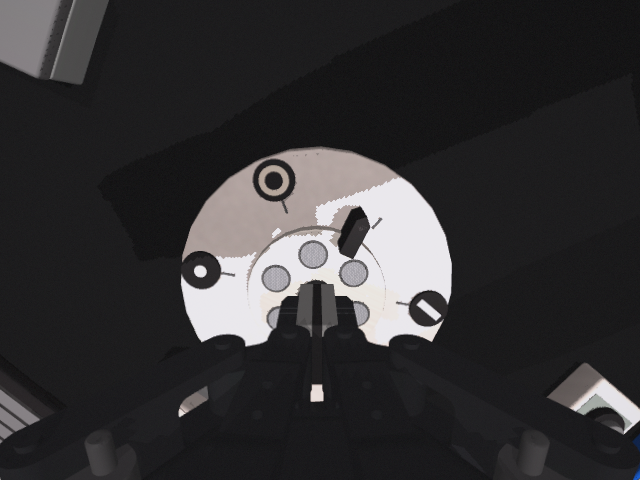

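The fingertips are at (317,290), the tab is at (353,232) with its clear side facing the fingers, and the ring badge is at (274,181). I lower the fingers beside the tab.

Request:
play_rows(plan="0 0 0.1 0 -1; 0 0 0.18 0 -1; 0 0 0.224 0 -1; 0 0 0.224 0 -1; 0 0 0.224 0 -1")

```text
t: 4.32
eef_pos: [549.2, -116.5, 69.4]
eef_rot: [-3.14, 0.001, -2.305]
wrist_force: [0.3, -0.7, -0.1]
finger_gap: -0.2
gripper_force: 0.0
```

Request:
play_rows(plan="-0.0003 0.0092 0 0.0349 -1; -0.0013 0.0184 0 0.0698 -1; -0.0029 0.0274 0 0.1047 -1; -0.0051 0.0364 0 0.1396 -1; -0.008 0.0451 0 0.1745 -1; -0.0114 0.0537 0 0.2094 -1; -0.0155 0.062 0 0.2443 -1; -0.0201 0.0699 0 0.2793 -1")

```text
t: 5.32
eef_pos: [530.9, -85.7, 70.7]
eef_rot: [-3.139, 0.004, -2.866]
wrist_force: [0.4, -0.4, 0.1]
finger_gap: 0.1
gripper_force: 0.0
```

```bash
python3 - <<'E'
from h import *
s,im,d=cam("wrist"); cv2.imwrite("pics/w3.png",im[...,::-1]); print(s["eef_pos"],s["eef_rot"],s["wrist_force"])
E
```

```text
[530.85103517 -85.68816233  70.72190024] [-3.1392975   0.00376049 -2.86576055] [ 0.377353   -0.40716311  0.11678897]
```

View pics/w3.png

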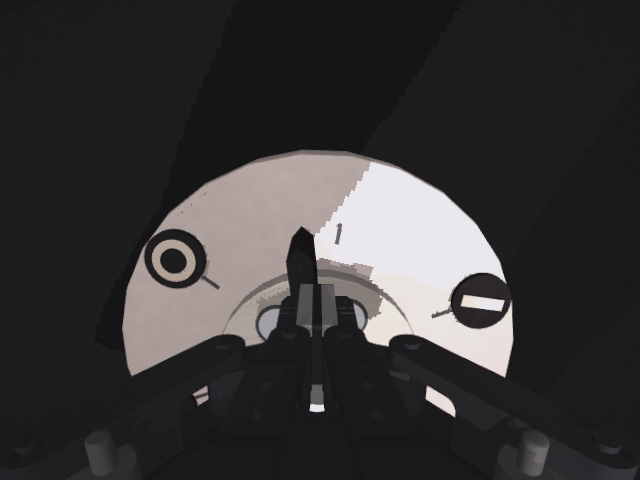

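The tab is at (302,255), still at about azimuth 200°, and the fingertips are at (317,290). The fingers may have passed over or inside the tab, so I check the fingers' geometry from the depth image before any further move.

```bash
python3 - <<'E'
from h import *
np.set_printoptions(precision=1,suppress=True,linewidth=160)
c=bot.calibration("wrist"); print(c["K"],c["k1"]); H=np.array(c["hand_eye"])
for fn in ("w1","w2"):
    d=np.load(fn+".npz")["d"]
    for u in (305,318,330,350):
        for v in (270,280,285,288,292,300,310,320,340):
            z=d[v,u]; K=np.array(c["K"]); p=np.array([(u-K[0][2])/K[0][0]*z,(v-K[1][2])/K[1][1]*z,z,1]); print(fn,u,v,z,(H@p)[:3])
s,im,d=cam("wrist"); np.savez("w3.npz",p=s["eef_pos"],r=s["eef_rot"],d=d)
print(d[225:300:6,285:345:5])
E
```

```text
[[375.6   0.  316.6]
 [  0.  375.6 238.5]
 [  0.    0.    1. ]] -0.06250457267361172
w1 305 270 496.68387 [-105.4  -15.   294.1]
w1 305 280 499.3802 [-119.1  -15.1  293.1]
w1 305 285 147.87848 [ 10.8  -4.4 -35.6]
w1 305 288 144.39185 [ 11.   -4.3 -39.2]
w1 305 292 140.53694 [ 11.1  -4.2 -43.1]
w1 305 300 133.89632 [ 11.  -4. -50.]
w1 305 310 125.81237 [ 11.3  -3.7 -58.4]
w1 305 320 118.57879 [ 11.5  -3.5 -65.8]
w1 305 340 106.51143 [ 11.8  -3.1 -78.3]
w1 318 270 495.81046 [-105.1    2.2  293.3]
w1 318 280 498.76062 [-118.9    2.2  292.5]
w1 318 285 148.31122 [ 10.6   0.7 -35.2]
w1 318 288 143.71268 [ 11.3   0.7 -39.8]
w1 318 292 141.50525 [ 10.7   0.7 -42.2]
w1 318 300 134.4408 [ 10.8   0.7 -49.5]
w1 318 310 125.82311 [ 11.3   0.6 -58.4]
w1 318 320 119.05805 [ 11.3   0.6 -65.4]
w1 318 340 118.759476 [  5.3   0.6 -67.4]
w1 330 270 496.39203 [-105.3   18.1  293.8]
w1 330 280 500.71872 [-119.6   18.2  294.3]
w1 330 285 148.55583 [ 10.5   5.5 -35. ]
w1 330 288 144.25677 [ 11.1   5.3 -39.3]
w1 330 292 140.4584 [ 11.1   5.2 -43.2]
w1 330 300 134.30902 [ 10.9   5.  -49.7]
w1 330 310 126.783
[... 2230 characters left out ...]
212.1 213.3 211.7 212.2]
 [212.5 179.4 164.7 169.1 175.3 181.8 214.2 213.3 212.5 213.  213.1 211.9]
 [214.1 168.1 167.7 166.9 167.6 173.4 214.3 214.1 214.5 214.3 213.5 214.5]
 [168.1 167.8 167.5 167.1 167.9 167.5 214.9 215.4 214.8 215.8 214.7 215.6]
 [169.9 169.2 167.9 168.3 169.6 169.5 206.8 215.3 216.8 215.5 217.1 215.8]
 [217.7 169.4 169.4 169.3 170.  168.4 200.1 205.4 205.9 206.  208.7 209.1]
 [202.  170.5 170.8 169.1 170.  169.4 192.  200.3 200.7 201.2 201.  201.9]
 [202.6 171.2 171.6 147.4 147.8 146.8 148.2 148.1 146.7 147.2 201.8 202.6]
 [203.  171.  171.7 141.7 141.4 142.8 141.3 142.3 142.5 141.5 203.5 203. ]
 [204.1 146.2 146.3 137.1 137.6 137.6 136.4 136.2 137.4 136.7 147.1 144.9]]
```

The depth image explains it. The fingertips really end about 36 mm higher than the reported TCP, so they passed above the tab (z 71+36 against 85). I go back to the starting side and check the tip height with the fixed cameras.

Request:
play_rows(plan="-0.019 -0.078 -0.02 -0.314 -1; -0.019 -0.078 -0.02 -0.314 -1; -0.019 -0.078 -0.02 -0.314 -1; -0.019 -0.078 -0.02 -0.314 -1; -0.019 -0.078 -0.02 -0.314 -1; -0.019 -0.078 -0.02 -0.314 -1; -0.019 -0.078 -0.02 -0.314 -1")

```text
t: 6.3
eef_pos: [549.2, -120.3, 78.4]
eef_rot: [-3.141, 0.0, -2.235]
wrist_force: [-0.4, 0.8, -1.0]
finger_gap: -0.2
gripper_force: 0.0
```

```bash
cat > tip.py <<'E'
from h import *
np.set_printoptions(precision=1,suppress=True)
s=bot.sense(); t=s["eef_pos"]; print(t,s["eef_rot"],s["wrist_force"])
C=np.array([591.7,-68.4]);v=t[:2]-C; print("az",np.degrees(np.arctan2(v[1],v[0]))%360,"r",np.hypot(*v),"yaw",np.degrees(s["eef_rot"][2])%360)
for n in("scene","side"):
    _,im,d=cam(n); V,U=np.nonzero(d>0); o,r=ray(n,np.c_[U,V]); P=o+r*d[V,U][:,None]
    m=(np.hypot(*(P[:,:2]-t[:2]).T)<22)&(P[:,2]>60)&(P[:,2]<200); Q=P[m]
    print(n,m.sum(),np.histogram(Q[:,2],bins=np.arange(60,200,8)))
E
python3 tip.py
```

```text
[ 549.2 -120.3   78.4] [-3.1  0.  -2.2] [-0.4  0.8 -1. ]
az 230.6673507697601 r 67.04553163325234 yaw 231.9317342230943
scene 310 (array([ 0,  0,  0,  0,  0,  3, 33, 40, 49, 47, 18, 20, 19, 18, 27, 20, 13]), array([ 60,  68,  76,  84,  92, 100, 108, 116, 124, 132, 140, 148, 156,
       164, 172, 180, 188, 196]))
side 231 (array([ 0,  0,  0,  0,  0,  3,  9, 26, 24, 21, 18, 15, 28, 14, 27, 22, 18]), array([ 60,  68,  76,  84,  92, 100, 108, 116, 124, 132, 140, 148, 156,
       164, 172, 180, 188, 196]))
```

The fixed cameras agree: the tips sit about 34 mm above the reported TCP. I lower until the real tip is at about z 68.

Request:
play_rows(plan="0 0 0.03 0 -1; 0 0 0.05 0 -1; 0 0 0.065 0 -1; 0 0 0.078 0 -1; 0 0 0.088 0 -1; 0 0 0.088 0 -1; 0 0 0.088 0 -1")

```text
t: 7.28
eef_pos: [549.3, -120.3, 34.5]
eef_rot: [-3.141, 0.0, -2.235]
wrist_force: [0.8, 0.9, -0.7]
finger_gap: -0.2
gripper_force: 0.0
```

```bash
python3 tip.py
```

```text
[ 549.3 -120.3   34.5] [-3.1  0.  -2.2] [ 0.8  0.9 -0.7]
az 230.74090433675659 r 67.00905755396194 yaw 231.9462833355589
scene 344 (array([17, 35, 44, 42, 35, 10, 24, 14, 21, 28, 18,  6, 20, 22,  8,  0,  0]), array([ 60,  68,  76,  84,  92, 100, 108, 116, 124, 132, 140, 148, 156,
       164, 172, 180, 188, 196]))
side 250 (array([ 2, 12, 24, 22, 18, 12, 23, 23, 25, 20, 18, 13, 16, 14,  8,  0,  0]), array([ 60,  68,  76,  84,  92, 100, 108, 116, 124, 132, 140, 148, 156,
       164, 172, 180, 188, 196]))
```

Request:
play_rows(plan="-0.0003 0.0092 0 0.0349 -1; -0.0013 0.0184 0 0.0698 -1; -0.0029 0.0274 0 0.1047 -1; -0.0051 0.0364 0 0.1396 -1; -0.008 0.0451 0 0.1745 -1; -0.0114 0.0537 0 0.2094 -1; -0.0155 0.062 0 0.2443 -1; -0.0201 0.0699 0 0.2793 -1")

```text
t: 8.38
eef_pos: [528.3, -92.1, 34.7]
eef_rot: [-3.138, 0.0, -2.797]
wrist_force: [-0.5, -2.4, -0.4]
finger_gap: -0.1
gripper_force: 1.4
```

```bash
python3 - <<'E'
from h import *
s,im,d=cam("wrist"); cv2.imwrite("pics/w4.png",im[...,::-1]); np.savez("w4.npz",p=s["eef_pos"],r=s["eef_rot"],d=d); print(s["eef_pos"],s["eef_rot"],s["wrist_force"])
E
```

```text
[528.30862089 -92.08529263  34.74335108] [-3.13828505e+00  3.32588540e-04 -2.79662735e+00] [-0.5182719  -2.37301975 -0.3570476 ]
```

View pics/w4.png

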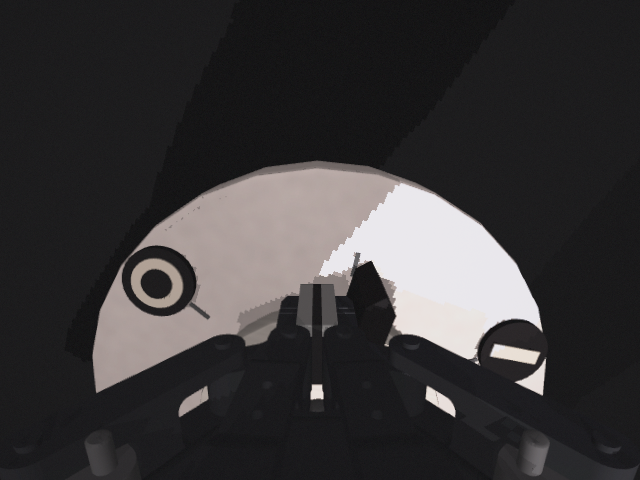

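The tab is now pushed by the finger's side, at (372,300) with its nose at (371,263), past the zero tick at (357,255). The force is 2.4 N, as expected.

```bash
python3 - <<'E'
from h import *
f=np.load("w4.npz"); s=dict(eef_pos=f["p"],eef_rot=f["r"]); C=np.array([591.7,-68.4])
for uv,z in(((371,263),85),((371,263),75),((373,310),85),((395,318),85)):
    q=onplane("wrist",[uv],z,s)[0][:2]-C; print(uv,z,np.degrees(np.arctan2(q[1],q[0]))%360,np.hypot(*q))
q=f["p"][:2]-C; print(np.degrees(np.arctan2(q[1],q[0]))%360,np.hypot(*q),np.degrees(s["eef_rot"][2])%360)
E
```

```text
(371, 263) 85 188.5924388087647 94.54208207711294
(371, 263) 75 187.2399901390117 91.41827003294465
(373, 310) 85 184.95903153005293 77.41348974496216
(395, 318) 85 178.45836026945912 76.87316314583902
200.4874912826585 67.67170776849017 199.7650559781321
```

Request:
play_rows(plan="-0.0003 0.0092 0 0.0349 -1; -0.0013 0.0184 0 0.0698 -1; -0.0029 0.0274 0 0.1047 -1; -0.0051 0.0364 0 0.1396 -1; -0.008 0.0451 0 0.1745 -1; -0.0114 0.0537 0 0.2094 -1; -0.0155 0.062 0 0.2443 -1; -0.0201 0.0699 0 0.2793 -1")

```text
t: 9.43
eef_pos: [524.6, -55.3, 34.4]
eef_rot: [-3.14, -0.001, 2.929]
wrist_force: [-1.3, -2.5, 0.6]
finger_gap: 0.2
gripper_force: 1.4
```

Request:
play_rows(plan="-0.0003 0.0092 0 0.0349 -1; -0.0013 0.0184 0 0.0698 -1; -0.0029 0.0274 0 0.1047 -1; -0.0051 0.0364 0 0.1396 -1; -0.008 0.0451 0 0.1745 -1; -0.0114 0.0537 0 0.2094 -1; -0.0155 0.062 0 0.2443 -1; -0.0201 0.0699 0 0.2793 -1")

```text
t: 10.42
eef_pos: [540.7, -22.1, 34.1]
eef_rot: [-3.14, -0.003, 2.371]
wrist_force: [-3.0, 0.3, 1.3]
finger_gap: 0.2
gripper_force: 1.5
```

```bash
python3 tip.py | head -3
```

```text
[540.7 -22.1  34.1] [-3.1 -0.   2.4] [-3.   0.3  1.3]
az 137.7248440571644 r 68.87140023706596 yaw 135.86034295563258
scene 668 (array([10, 34, 50, 52, 47, 46, 82, 59, 41, 41, 42, 36, 33, 56, 39,  0,  0]), array([ 60,  68,  76,  84,  92, 100, 108, 116, 124, 132, 140, 148, 156,
```

Request:
play_rows(plan="-0.0008 0.0092 0 0.0349 -1; -0.0023 0.0184 0 0.0698 -1; -0.0044 0.0274 0 0.1047 -1; -0.0071 0.0364 0 0.1396 -1; -0.0105 0.0451 0 0.1745 -1; -0.0144 0.0537 0 0.2094 -1; -0.019 0.062 0 0.2443 -1; -0.0241 0.0699 0 0.2793 -1")

```text
t: 11.52
eef_pos: [574.0, -4.3, 33.7]
eef_rot: [-3.139, -0.003, 1.814]
wrist_force: [-2.2, 2.7, 1.1]
finger_gap: -0.0
gripper_force: 1.6
```

```bash
python3 tip.py | head -3;  python3 - <<'E'
from h import *
s,im,d=cam("wrist"); cv2.imwrite("pics/w5.png",im[...,::-1]); np.savez("w5.npz",p=s["eef_pos"],r=s["eef_rot"],d=d)
E
```

```text
[574.   -4.3  33.7] [-3.1 -0.   1.8] [-2.2  2.7  1.1]
az 105.47154291531396 r 66.52952343804363 yaw 103.95239402475796
scene 558 (array([ 4, 21, 43, 55, 39, 39, 56, 54, 57, 43, 32, 26, 28, 49, 12,  0,  0]), array([ 60,  68,  76,  84,  92, 100, 108, 116, 124, 132, 140, 148, 156,
```

View pics/w5.png

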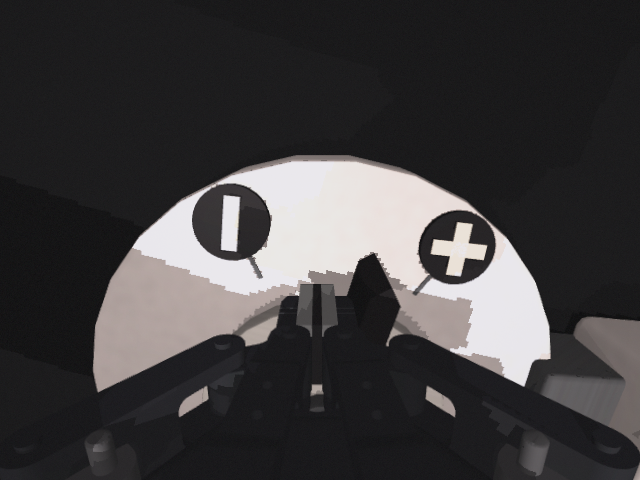

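The bar is at (231,222) and the cross at (457,247). The tab nose is at (372,256), about 20° short of the cross.

Request:
play_rows(plan="-0.0003 0.0092 0 0.0349 -1; -0.0013 0.0184 0 0.0698 -1; -0.0029 0.0274 0 0.1047 -1; -0.0051 0.0364 0 0.1396 -1; -0.0072 0.0433 0 0.166 -1; -0.0072 0.0433 0 0.166 -1")

```text
t: 12.42
eef_pos: [597.1, -3.4, 34.0]
eef_rot: [-3.141, -0.001, 1.484]
wrist_force: [-1.6, 3.6, -0.2]
finger_gap: -0.0
gripper_force: 1.2
```

```bash
python3 tip.py | head -3;  python3 - <<'E'
from h import *
s,im,d=cam("wrist"); cv2.imwrite("pics/w6.png",im[...,::-1]); np.savez("w6.npz",p=s["eef_pos"],r=s["eef_rot"],d=d)
E
```

```text
[597.1  -3.4  34. ] [-3.1 -0.   1.5] [-1.6  3.6 -0.2]
az 85.28361568411822 r 65.25325536904842 yaw 85.04867894294762
scene 370 (array([ 1,  7, 38, 44, 35, 15, 36, 21, 38, 26, 30, 13, 23, 34,  9,  0,  0]), array([ 60,  68,  76,  84,  92, 100, 108, 116, 124, 132, 140, 148, 156,
```

View pics/w6.png

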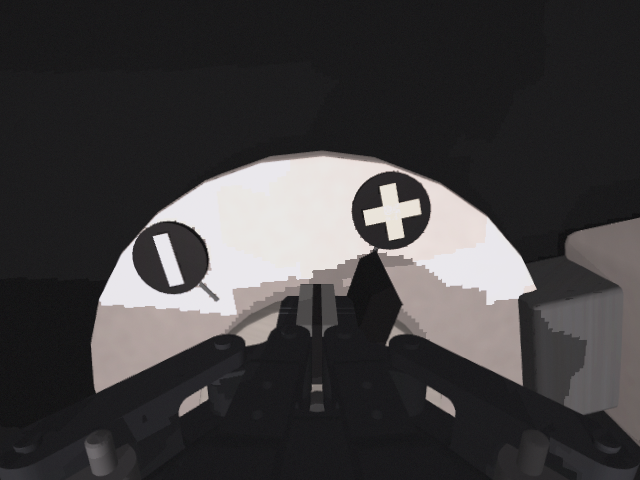

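The tab nose at (373,251) nearly meets the tick of the cross badge at (376,247). I back off, lift and check from above.

Request:
play_rows(plan="0 -0.015 0 0 -1; 0 -0.03 0 0 -1; 0 -0.03 -0.1 0 -1; 0 -0.03 -0.2 0 -1; 0 -0.03 -0.3 0 -1; 0 -0.03 -0.3 0 -1; 0 -0.03 -0.3 0 -1")

```text
t: 13.45
eef_pos: [582.2, -3.0, 184.3]
eef_rot: [3.141, 0.001, 1.482]
wrist_force: [-0.4, -0.6, -0.3]
finger_gap: 0.1
gripper_force: 0.0
```

```bash
python3 - <<'E'
from h import *
s,im,d=cam("wrist"); cv2.imwrite("pics/w7.png",im[...,::-1]); np.savez("w7.npz",p=s["eef_pos"],r=s["eef_rot"],d=d)
print(s["eef_pos"],s["joints"])
# tab top: dark pixels with world z near 85
V,U=np.nonzero((d>0)&(im.max(2)<90)); o,r=ray("wrist",np.c_[U,V],s); 
c=np.array(bot.calibration("wrist")["hand_eye"])
P=o+r*d[V,U][:,None]; C=np.array([591.7,-68.4]); q=P[:,:2]-C; R=np.hypot(*q.T)
m=(abs(P[:,2]-85)<6)&(R<95)&(R>40); Q=q[m]; print(m.sum(),Q.mean(0)+C,U[m].min(),U[m].max(),V[m].min(),V[m].max())
print("tab az",np.degrees(np.arctan2(*Q.mean(0)[::-1])),np.hypot(*Q.mean(0)))
w,v=np.linalg.eigh(np.cov(Q.T)); print("axis az",np.degrees(np.arctan2(v[1,1],v[0,1]))%180)
E
```

```text
[582.24262041  -3.00086529 184.28851981] [-1.19977007e-01  1.94470901e-01  2.26465322e-01  1.60179285e+00
 -5.52443461e-04  1.54004544e+00]
689 [617.72778899  -4.91251803] 351 377 203 248
tab az 67.7079767995132 68.61564082754111
axis az 68.37389122148656
```

View pics/w7.png

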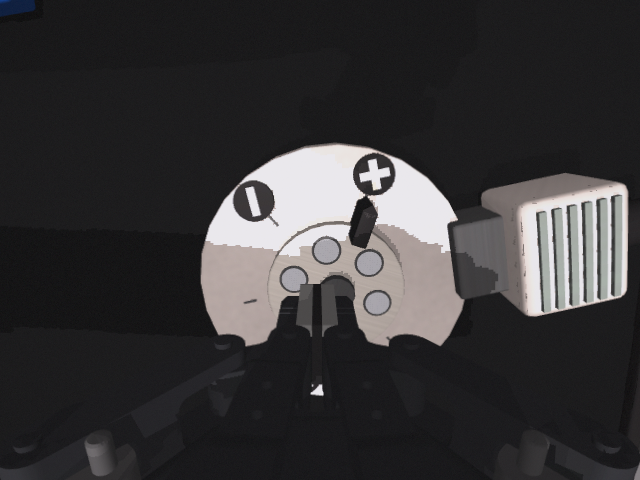

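The tab is at (362,222), pointing at the cross at (374,174), with its azimuth measured at 67.7° against about 67.1° for the cross. That is within tolerance. Now to the shutter button.

Request:
play_rows(plan="0.415 -0.25 0 0 -1; 0.415 -0.25 0 0 -1; 0.415 -0.25 0 0 -1; 0.415 -0.25 0 0 -1; 0.415 -0.25 0 0 -1; 0.415 -0.25 0 0 -1; 0.415 -0.25 0 0 -1; 0.415 -0.25 0 0 -1")

```text
t: 14.5
eef_pos: [476.7, 214.0, 183.7]
eef_rot: [-3.141, 0.0, 1.48]
wrist_force: [-0.2, 0.6, -0.3]
finger_gap: -0.1
gripper_force: 0.0
```

```bash
python3 - <<'E'
from h import *
np.set_printoptions(precision=1,suppress=True)
C=np.array([591.7,-68.4])
f=np.load("w7.npz"); q=onplane("wrist",[[374,174]],48,dict(eef_pos=f["p"],eef_rot=f["r"]))[0]; print("cross",q,np.degrees(np.arctan2(*(q[:2]-C)[::-1])))
s,im,d=cam("wrist"); cv2.imwrite("pics/w8.png",im[...,::-1]); np.savez("w8.npz",p=s["eef_pos"],r=s["eef_rot"],d=d); print(s["eef_pos"],s["eef_rot"])
V,U=np.nonzero(d>0); o,r=ray("wrist",np.c_[U,V],s); P=o+r*d[V,U][:,None]
m=(np.hypot(P[:,0]-477,P[:,1]-262)<50)&(P[:,2]>38)&(P[:,2]<70); Q=P[m]
print(m.sum(),np.histogram(Q[:,2],bins=np.arange(38,70,2))); z=np.percentile(Q[:,2],90); T=Q[Q[:,2]>z-5]
print("top",np.median(T[:,2]),(T.min(0)+T.max(0))/2,T.max(0)-T.min(0),T.mean(0))
shifts([*s["eef_pos"],s["eef_rot"][2]],[[*T.mean(0)[:2],s["eef_pos"][2],s["eef_rot"][2]]])
E
```

```text
cross [632.2  29.2  48. ] 67.46936205898902
[476.7 214.  183.7] [-3.1  0.   1.5]
2657 (array([  0,   0,  18, 735, 640,   5,   2,  79, 676, 498,   4,   0,   0,
         0,   0]), array([38, 40, 42, 44, 46, 48, 50, 52, 54, 56, 58, 60, 62, 64, 66, 68]))
top 55.80906193683401 [476.  262.2  54.9] [31.3 31.5  6.4] [476.  262.4  55.7]
0.0964 -0.0102 -0.0000 -0.0000
```

View pics/w8.png

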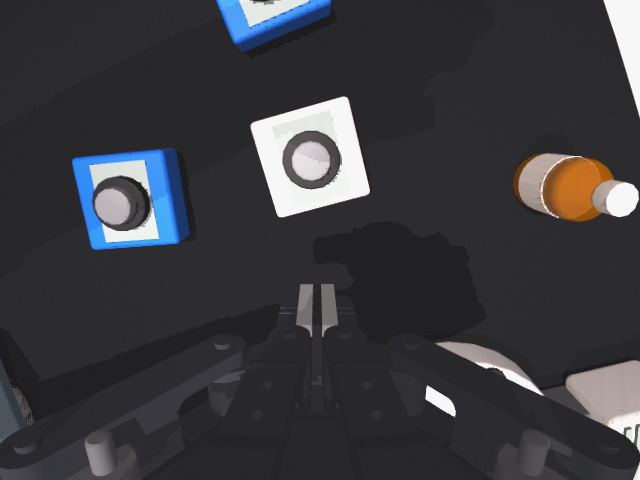

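The white box is at (310,155), with the button centre at (476.0, 262.3) and its top at z about 56. The bottle at (565,187) is well clear.

Request:
play_rows(plan="0.0965 -0.01 0 0 -1; 0.0965 -0.01 0 0 -1; 0.0965 -0.01 0.1 0 -1; 0.0965 -0.01 0.2 0 -1; 0.0965 -0.01 0.28 0 -1; 0.0965 -0.01 0.305 0 -1; 0.0965 -0.01 0.305 0 -1; 0.0965 -0.01 0.305 0 -1")

```text
t: 15.55
eef_pos: [477.4, 264.2, 34.1]
eef_rot: [3.138, -0.002, 1.481]
wrist_force: [1.1, -0.4, -0.1]
finger_gap: -0.2
gripper_force: 0.0
```

Request:
play_rows(plan="0 0 0.008 0 -1; 0 0 0.016 0 -1; 0 0 0.02 0 -1; 0 0 0.02 0 -1; 0 0 0.02 0 -1")

```text
t: 16.18
eef_pos: [476.6, 264.1, 22.5]
eef_rot: [3.139, -0.001, 1.482]
wrist_force: [1.9, 1.5, 2.7]
finger_gap: 0.3
gripper_force: 1.5
```

Contact has begun, so I press further in small steps.

Request:
play_rows(plan="0 0 0.005 0 -1; 0 0 0.01 0 -1; 0 0 0.014 0 -1; 0 0 0.014 0 -1; 0 0 0.014 0 -1")

```text
t: 16.8
eef_pos: [476.7, 264.2, 19.3]
eef_rot: [3.138, -0.002, 1.482]
wrist_force: [-4.8, -2.3, 20.4]
finger_gap: -0.4
gripper_force: 10.2
```

20 N at z 19.3 is far above the 5 N that holds the button down, so it has bottomed out. I release and lift clear.

Request:
play_rows(plan="0 0 0 0 -1; 0 0 -0.02 0 -1; 0 0 -0.1 0 -1; 0 0 -0.2 0 -1; 0 0 -0.33 0 -1; -0.1 0 -0.33 0 -1; -0.1 0 -0.33 0 -1; -0.1 0 -0.33 0 -1")

```text
t: 17.8
eef_pos: [469.8, 213.7, 177.8]
eef_rot: [-3.138, 0.001, 1.481]
wrist_force: [0.8, 0.3, -0.5]
finger_gap: -0.1
gripper_force: 0.0
```

Request:
play_rows(plan="0 0 0 0 -1; 0 0 0 0 -1; 0 0 0 0 -1; 0 0 0 0 -1")

```text
t: 18.3
eef_pos: [471.0, 214.1, 179.5]
eef_rot: [-3.141, 0.0, 1.482]
wrist_force: [-0.6, -0.4, 0.0]
finger_gap: 0.1
gripper_force: 0.0
```

```bash
python3 - <<'E'
from h import *
s,im,d=cam("wrist"); V,U=np.nonzero(d>0); o,r=ray("wrist",np.c_[U,V],s); P=o+r*d[V,U][:,None]
T=P[np.hypot(P[:,0]-476,P[:,1]-262)<8]; print(s["eef_pos"],"button top",np.median(T[:,2]))
im,_=bot.camera("scene"); a=cv2.imread("pics/scene0.png")[...,::-1]; df=cv2.absdiff(im,np.ascontiguousarray(a)).max(2)
for n,(x,y) in dict(jar=(152,280),tip=(135,360),bottle=(464,278),cross=(366,291)).items(): print(n,(df[y-22:y+22,x-15:x+15]>50).sum())
E
```

```text
[470.97549372 214.12982215 179.53277093] button top 56.093163083747754
jar 0
tip 0
bottle 0
cross 133
```

```bash
python3 -c "
from cell import bot
print(bot.finish_job())"
```

```text
the job is handed in; nothing more can be done
None
```

I pushed the tab to within about 1° of the cross badge, pressed the shutter button fully and let it come back up, left the bottle, jar and tip box unmoved, and handed the job in with the arm clear; the hand-in returned no verdict.

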